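Re-rack drill-core sample tubes in down-core order

TASK

Move the four capped sample tubes from the row of coloured blocks in the purple tray to the aluminium rack without changing their order along the core: the tube that stood nearest the black end of the tray goes into the hole nearest the black end of the rack, and so on to the other end. Lower each tube upright until it stands fully home in its hole, rather than dropping it in, and do not tip any tube over.

Things in the scene. Friction and masses are not known exactly. Their poses are not given: they have to be found in the camera images.
- red_mid (a point): centre of the closed sample tube with the red screw cap, half-way up. Loose, about 75 g, 115 mm tall, round about its z axis (up; its yaw means nothing): conical tip at the bottom (7 mm across, widening to 28 mm within 15 mm), clear body 28 mm across, ribbed cap 34 mm across over the top 16 mm (41.5 to 57.5 mm above this point), best to grip. At the start it stands in the red block.
- yellow_mid (a point): centre of the closed sample tube with the yellow screw cap, half-way up. Loose, about 75 g, 115 mm tall, round about its z axis (up; its yaw means nothing): conical tip at the bottom (7 mm across, widening to 28 mm within 15 mm), clear body 28 mm across, ribbed cap 34 mm across over the top 16 mm (41.5 to 57.5 mm above this point), best to grip. At the start it stands in the yellow block.
- blue_mid (a point): centre of the closed sample tube with the blue screw cap, half-way up. Loose, about 75 g, 115 mm tall, round about its z axis (up; its yaw means nothing): conical tip at the bottom (7 mm across, widening to 28 mm within 15 mm), clear body 28 mm across, ribbed cap 34 mm across over the top 16 mm (41.5 to 57.5 mm above this point), best to grip. At the start it stands in the blue block.
- green_mid (a point): centre of the closed sample tube with the green screw cap, half-way up. Loose, about 75 g, 115 mm tall, round about its z axis (up; its yaw means nothing): conical tip at the bottom (7 mm across, widening to 28 mm within 15 mm), clear body 28 mm across, ribbed cap 34 mm across over the top 16 mm (41.5 to 57.5 mm above this point), best to grip. At the start it stands in the green block.
- red_block: the red single-tube block, fixed in the tray, 52 x 52 x 52 mm, with a round 33 mm well in its top, 48 mm deep. Origin at the centre of its underside, z up, axes as the tray's. It shows from which place of the row the red-capped tube came; which block stands in which place of the tray differs each time.
- yellow_block: the yellow single-tube block, fixed in the tray, 52 x 52 x 52 mm, with a round 33 mm well in its top, 48 mm deep. Origin at the centre of its underside, z up, axes as the tray's. It shows from which place of the row the yellow-capped tube came; which block stands in which place of the tray differs each time.
- blue_block: the blue single-tube block, fixed in the tray, 52 x 52 x 52 mm, with a round 33 mm well in its top, 48 mm deep. Origin at the centre of its underside, z up, axes as the tray's. It shows from which place of the row the blue-capped tube came; which block stands in which place of the tray differs each time.
- green_block: the green single-tube block, fixed in the tray, 52 x 52 x 52 mm, with a round 33 mm well in its top, 48 mm deep. Origin at the centre of its underside, z up, axes as the tray's. It shows from which place of the row the green-capped tube came; which block stands in which place of the tray differs each time.
- tray: fixed purple tray, 268 x 66 mm, with the row of four coloured blocks; one end low and purple, the other a black plate 62 mm high. Origin: centre of its underside, on the table; z up, x along the row to the black end. Places on its x axis: x = +90 (next to the black end), +30, -30, -90 mm. Block tops are 58 mm, the tubes' tips 10 mm and cap tops 125 mm above the table.
- rack: fixed aluminium rack, 268 x 66 mm, four empty holes; one end steel, one black, 62 mm high. Origin: centre of its underside, on the table; z up, x along the row to the black end. Places on its x axis: x = +90 (next to the black end), +30, -30, -90 mm. Holes 33 mm wide in the top plate (top at 58 mm), dimples below; fully home, a tube's tip is 10 mm, its centre 67.5 mm above the table.

How it is judged (in metres and radians):
At the end, for the whole second after the job is handed in: Each tube stands in the rack hole with the same place, counted from the black end, as its own-coloured block has in the tray: its centre within 10 mm of the hole's axis along and across the rack, seated within 6 mm of fully home, upright within 0.15 rad, at rest and released (((x of red_block in the frame of tray between 0.07 and 0.11 m and x of red_mid in the frame of rack between 0.08 and 0.1 m) or (x of red_block in the frame of tray between 0.01 and 0.05 m and x of red_mid in the frame of rack between 0.02 and 0.04 m) or (x of red_block in the frame of tray between -0.05 and -0.01 m and x of red_mid in the frame of rack between -0.04 and -0.02 m) or (x of red_block in the frame of tray between -0.11 and -0.07 m and x of red_mid in the frame of rack between -0.1 and -0.08 m)) and y of red_mid in the frame of rack between -0.01 and 0.01 m and z of red_mid in the frame of rack between 0.0615 and 0.0735 m and angle between each of red_mid, yellow_mid, blue_mid, green_mid's own z axis and vertical below 0.15 rad and linear speed of each of red_tube, yellow_tube, blue_tube, green_tube below 0.02 m/s and ((x of yellow_block in the frame of tray between 0.07 and 0.11 m and x of yellow_mid in the frame of rack between 0.08 and 0.1 m) or (x of yellow_block in the frame of tray between 0.01 and 0.05 m and x of yellow_mid in the frame of rack between 0.02 and 0.04 m) or (x of yellow_block in the frame of tray between -0.05 and -0.01 m and x of yellow_mid in the frame of rack between -0.04 and -0.02 m) or (x of yellow_block in the frame of tray between -0.11 and -0.07 m and x of yellow_mid in the frame of rack between -0.1 and -0.08 m)) and y of yellow_mid in the frame of rack between -0.01 and 0.01 m and z of yellow_mid in the frame of rack between 0.0615 and 0.0735 m and ((x of blue_block in the frame of tray between 0.07 and 0.11 m and x of blue_mid in the frame of rack between 0.08 and 0.1 m) or (x of blue_block in the frame of tray between 0.01 and 0.05 m and x of blue_mid in the frame of rack between 0.02 and 0.04 m) or (x of blue_block in the frame of tray between -0.05 and -0.01 m and x of blue_mid in the frame of rack between -0.04 and -0.02 m) or (x of blue_block in the frame of tray between -0.11 and -0.07 m and x of blue_mid in the frame of rack between -0.1 and -0.08 m)) and y of blue_mid in the frame of rack between -0.01 and 0.01 m and z of blue_mid in the frame of rack between 0.0615 and 0.0735 m and ((x of green_block in the frame of tray between 0.07 and 0.11 m and x of green_mid in the frame of rack between 0.08 and 0.1 m) or (x of green_block in the frame of tray between 0.01 and 0.05 m and x of green_mid in the frame of rack between 0.02 and 0.04 m) or (x of green_block in the frame of tray between -0.05 and -0.01 m and x of green_mid in the frame of rack between -0.04 and -0.02 m) or (x of green_block in the frame of tray between -0.11 and -0.07 m and x of green_mid in the frame of rack between -0.1 and -0.08 m)) and y of green_mid in the frame of rack between -0.01 and 0.01 m and z of green_mid in the frame of rack between 0.0615 and 0.0735 m); the robot touches nothing.
It fails at once if a tube is tipped more than 0.6 rad (about 35 degrees) (angle between any of red_mid, yellow_mid, blue_mid, green_mid's own z axis and vertical above 0.6 rad).
It fails at once if a tube is dropped (falls freely out of the fingers at more than 0.7 m/s) ((contact force between the fingers and red_tube below 0.01 N and linear speed of red_tube above 0.7 m/s) or (contact force between the fingers and yellow_tube below 0.01 N and linear speed of yellow_tube above 0.7 m/s) or (contact force between the fingers and blue_tube below 0.01 N and linear speed of blue_tube above 0.7 m/s) or (contact force between the fingers and green_tube below 0.01 N and linear speed of green_tube above 0.7 m/s)).
It also fails if it takes over 99 s, if anything falls off the work surface, if the arm or the gripper's body presses on something with over 40 N, if the wrist force passes 120 N, or if a joint passes its speed limit or range.

ROBOT

A 6-joint arm with a two-finger parallel gripper is mounted at the origin on the work surface. World frame = base frame: x ahead of the robot, y to its left, z up, the work surface at z = 0. Lengths are in mm, angles in rad, forces in N, time in s.
With the tool pointing down it reaches from about 275 to 850 mm from the base axis. Payload 19 kg.
Tool frame: the origin (TCP) lies midway between the tips of the shut fingers; the grasp point (between the pads) lies 19 mm behind it; z points along the fingers, y is the line along which they close (so a half turn about z gives the same grasp; the last joint's range is limited). The gripper opens to 85 mm and grips with 20 to 120 N. Pads are 22 mm wide; open, the fingers measure 114 mm over their backs; the gripper's body (76 mm by 85 mm) begins 54 mm behind the grasp point. The pads swing forward as they close: fully open they stand 13 mm farther back than shut.
Start: joints at [-1.42, 0.15, 1.437, -0, 1.554, -0.134], TCP at [161.53, -551.814, 231.267] pointing down, gripper open.
Joint ranges: [-2.8, 2.8], [-0.68, 2.1], [0.12, 2.68], [-1.39, 4.53], [0.16, 2.79], [-2.81, 2.81]. Speed limits (rad/s): [1.89, 1.89, 2.22, 3.01, 3.01, 3.01].

INTERFACE

Orientations are given as a rotation vector (axis times angle).
In Python, from station import manip gives the robot as it stands. The module is installed in compiled form; this text tells all that it offers.
- The arm moves only by the shell command python3 -m jog 'ROWS'. ROWS is JSON, a list that holds one entry, the list of rows, each a list of 7 numbers: the shift along the tool's x, y, z in m, then the turn, a rotation vector about the tool's x, y, z in rad, then the finger opening in m, from 0 to 0.0854. In form: [[[tx, ty, tz, rx, ry, rz, hand], ...]]. A call has 1 to 20 rows; each row is the pose to reach, as a shift and turn from the pose commanded when the call began, along the tool's axes at that moment; what a row does not reach only later rows make up. A row lasts 1/8 s, in which the tool goes at most 62.5 mm and 10.7 degrees, less where a joint would pass 70% of its speed; a pose out of reach is approached as far as the arm can. A call with a gripper value outside its range is refused whole. The fingers move at their own pace and stop on an object; the grip force is fixed at half the most. Time passes only in rows, so rows that repeat a pose let the fingers close. It gives the time, the measured TCP pose, the force, the opening and the grip force at its end, in the units of the state.
- manip.observe(): the state, without advancing time (a new reading comes with each control period).
- manip.grab_frame(name): name is "scene" or "top" or "wrist"; returns a dict with "color" (400x640x3 uint8, red, green, blue), "depth" (400x640 float32, mm along the optical axis (not along the pixel's ray), 0 where there is no reading), "vfov" (degrees; the focal length in pixels is half the picture's height over the tangent of half this angle, whatever the lens; pixels are square), "cx", "cy" (the principal point, pixels), "k1" (the pictures are not rectified: a ray, as slopes to the right and down, at radius r is drawn at 1 + k1 r^2 times it, then the intrinsics apply), "view" (4x4, takes a point from world to camera coordinates). Camera axes: x right, y down, z forward; pixel columns grow to the right and rows downward; lengths in mm; the calibration is good to about 2 mm. A picture is of the moment at which its call begins.
- manip.hand_in(): hands the job in; it is judged then, once.
The state is a dict: "t": time; "qpos": joint angles; "qvel": joint speeds; "joint_torque": joint torques, N m; "ee_pos": TCP position; "ee_rot": TCP orientation; "force": force on the tool from outside, world axes, zero at the start; "ft_torque": the same for the moment, N m; "opening": finger opening in mm; "grip_force": force on a finger pad.
Only numpy, scipy, OpenCV 4.12 (cv2) and the standard library are available. Lean on these libraries where they do the work, as an engineer would, in place of code of your own. Each camera call takes 0.05 s, during which the arm holds its last target. There are 200 camera calls.

## Working session

There is one attempt and no reset: what is moved stays moved. The work goes in short steps, Python scripts to look and compute and a shell command to move; the robot and the scene stay as the last step left them, time stands still between calls to the robot, and variables do not carry over. Pictures are saved under pics/ and viewed, at most 14 in all, crops included, and the job is handed in when it is done.

```bash
mkdir -p pics; cat > h.py <<'E'
import numpy as np, cv2
from station import manip
def ray(f,u,v):
    F=200/np.tan(np.radians(f["vfov"])/2)
    K=np.array([[F,0,f["cx"]],[0,F,f["cy"]],[0,0,1.]])
    p=cv2.undistortPoints(np.array([[[u,v]]],float),K,np.array([f["k1"],0,0,0.]))[0,0]
    V=np.array(f["view"]); R=V[:3,:3]; t=V[:3,3]
    return -R.T@t, R.T@np.array([p[0],p[1],1.])
def onz(f,u,v,z):
    o,d=ray(f,u,v); return o+d*(z-o[2])/d[2]
def pt(f,u,v):
    o,d=ray(f,u,v); return o+d*f["depth"][int(v),int(u)]
def snap(n,fn):
    f=manip.grab_frame(n); cv2.imwrite("pics/"+fn,f["color"][:,:,::-1]); return f
E
python3 - <<'E'
from h import *
import pickle
for n in("top","scene"):
    f=snap(n,n+"1.png"); pickle.dump(f,open(n+".pkl","wb")); print(n,f["vfov"],f["k1"],np.round(f["view"],3).tolist())
print(manip.observe())
E
```

```text
top 43.88973894016639 -0.11829970866144332 [[0.011, -1.0, 0.004, -17.404], [-0.999, -0.011, -0.049, 543.527], [0.049, -0.004, -0.999, 988.557], [0.0, 0.0, 0.0, 1.0]]
scene 44.91997507062493 0.003102910829037956 [[0.785, 0.619, -0.008, -404.876], [0.424, -0.547, -0.722, -187.963], [-0.452, 0.563, -0.692, 1386.332], [0.0, 0.0, 0.0, 1.0]]
{'t': 0.1, 'qpos': array([-1.42000583e+00,  1.50914441e-01,  1.43789893e+00,  1.80629043e-05,
        1.55381014e+00, -1.34006223e-01]), 'qvel': array([ 0.00065807, -0.00109661,  0.00054853,  0.00129766, -0.00086453,
        0.0004126 ]), 'joint_torque': array([ 5.98545594e-03, -7.14379978e+01, -5.71794927e+01, -4.24236919e-05,
        7.05209808e-03,  3.10225676e-05]), 'ee_pos': array([ 161.50583529, -551.64097255,  230.78198074]), 'ee_rot': array([-3.10877447e+00, -4.45700505e-01, -1.47739999e-05]), 'force': array([ 0.43177445, -0.43768018, -0.4715641 ]), 'ft_torque': array([-0.01482025, -0.0491259 , -0.01868573]), 'grip_force': 0.0, 'opening': 85.02184075539645}
```

View pics/top1.png

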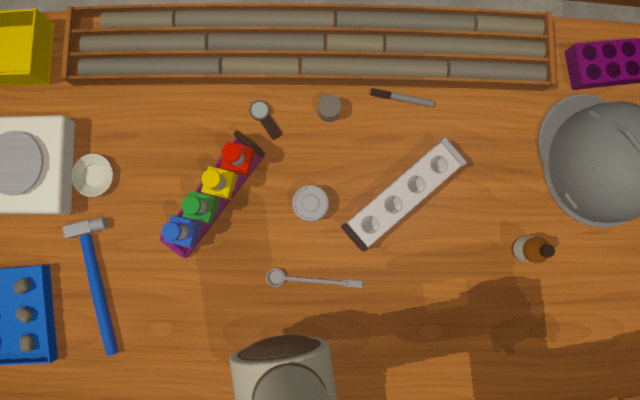

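View pics/scene1.png

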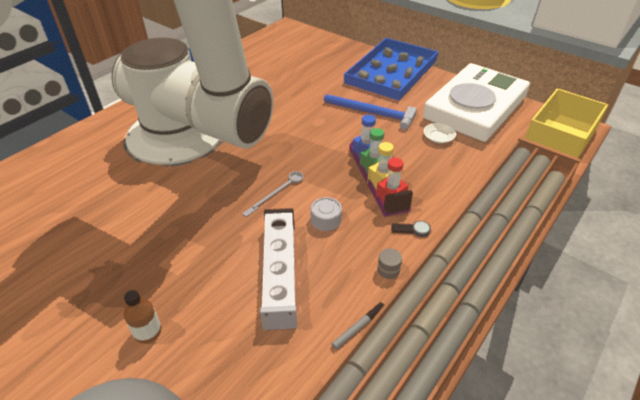

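Top view: the tray runs from its black plate (247,143) through red (236,155), yellow (218,180), green (200,205) and blue (180,231). The rack's black end is at (355,237), with holes near (370,225), (394,204), (417,185) and (440,164). The robot arm stays clear of both.

```bash
python3 - <<'E'
from h import *
import pickle
f=pickle.load(open("top.pkl","rb"))
V=np.array(f["view"]);F=200/np.tan(np.radians(f["vfov"])/2)
K=np.array([[F,0,f["cx"]],[0,F,f["cy"]],[0,0,1.]])
uv=np.stack(np.meshgrid(np.arange(640.),np.arange(400.)),-1).reshape(-1,1,2)
n=cv2.undistortPoints(uv,K,np.array([f["k1"],0,0,0.])).reshape(400,640,2)
d=f["depth"][...,None]
W=(np.concatenate([n*d,d],-1)-V[:3,3])@V[:3,:3]; Z=W[...,2]
hsv=cv2.cvtColor(f["color"],cv2.COLOR_RGB2HSV)
box=np.zeros((400,640),bool); box[120:265,150:275]=1
for nm,(a,b) in dict(red=(172,6),yellow=(22,34),green=(45,80),blue=(100,125)).items():
    h=hsv[...,0].astype(int); hm=((h>=a)&(h<=b)) if a<b else ((h>=a)|(h<=b))
    m=box&hm&(hsv[...,1]>100)&(f["depth"]>0)&(Z>112)
    ys,xs=np.nonzero(m); 
    (cx,cy),r=cv2.minEnclosingCircle(np.stack([xs,ys],1).astype(np.float32))
    print(nm,m.sum(),round(r,1),np.median(Z[m]).round(1),np.round(onz(f,xs.mean(),ys.mean(),125),1),np.round(onz(f,cx,cy,125),1))
box[:]=0; box[130:260,335:475]=1
m=(box&(Z>50)&(Z<72)).astype(np.uint8)
c=max(cv2.findContours(m,0,2)[0],key=cv2.contourArea)
P=np.array([onz(f,*p[0],60)[:2] for p in c],np.float32)
r=cv2.minAreaRect(P);print("rack rect",r)
m2=((m>0)&(hsv[...,2]>120)).astype(np.uint8)
# holes: dark/low blobs inside rack hull
hull=np.zeros_like(m);cv2.fillConvexPoly(hull,cv2.convexHull(c),1);hull=cv2.erode(hull,np.ones((5,5)))
g=cv2.cvtColor(f["color"],cv2.COLOR_RGB2GRAY)
hm=((hull>0)&(Z<45)).astype(np.uint8)
for q in cv2.findContours(hm,0,2)[0]:
    if cv2.contourArea(q)>40:
        (x,y),rr=cv2.minEnclosingCircle(q);print("hole",round(x,1),round(y,1),round(rr,1),cv2.contourArea(q),np.round(onz(f,x,y,58),1))
E
```

```text
red 285 10.1 125.4 [635.3 136.  125. ] [635.3 135.9 125. ]
yellow 305 10.1 124.9 [587.2 172.2 125. ] [587.1 172.1 125. ]
green 293 10.0 125.0 [538.9 207.5 125. ] [538.6 207.4 125. ]
blue 295 10.0 125.1 [490.7 243.2 125. ] [490.7 242.5 125. ]
rack rect ((567.7229614257812, -190.21070861816406), (66.71089172363281, 272.3950500488281), 41.100040435791016)
hole 369.3 224.1 8.4 200.5 [ 508.9 -122.2   58. ]
hole 392.5 204.0 8.4 197.0 [ 548.1 -167.    58. ]
hole 415.8 183.8 8.3 197.5 [ 588.  -212.6   58. ]
hole 438.0 163.9 8.2 184.0 [ 627.7 -256.7   58. ]
```

```bash
cat >> h.py <<'E'
from scipy.spatial.transform import Rotation as Ro
def shift(a,b,rot):
    return np.round(Ro.from_rotvec(rot).inv().apply(np.array(b,float)-a)/1000,4)
E
python3 -m jog '[[[0.647,-0.527,0,0,0,-2.22,0.085],[0.647,-0.527,0,0,0,-2.22,0.085],[0.647,-0.527,0,0,0,-2.22,0.085],[0.647,-0.527,0,0,0,-2.22,0.085],[0.647,-0.527,0,0,0,-2.22,0.085],[0.647,-0.527,0,0,0,-2.22,0.085],[0.647,-0.527,0,0,0,-2.22,0.085],[0.647,-0.527,0,0,0,-2.22,0.085],[0.647,-0.527,0,0,0,-2.22,0.085],[0.647,-0.527,0,0,0,-2.22,0.085],[0.647,-0.527,0,0,0,-2.22,0.085],[0.647,-0.527,0,0,0,-2.22,0.085],[0.647,-0.527,0,0,0,-2.22,0.085],[0.647,-0.527,0,0,0,-2.22,0.085],[0.647,-0.527,0,0,0,-2.22,0.085],[0.647,-0.527,0,0,0,-2.22,0.085],[0.647,-0.527,0,0,0,-2.22,0.085],[0.647,-0.527,0,0,0,-2.22,0.085]]]'
python3 - <<'E'
from h import *
f=snap("wrist","w1.png");o=manip.observe()
print(o["ee_pos"],o["ee_rot"],o["qpos"],np.round(f["view"],3).tolist())
print(shift(o["ee_pos"],[635.3,136,230],o["ee_rot"]))
E
```

```text
t: 2.35
ee_pos: [634.2, 135.0, 231.7]
ee_rot: [0.985, 2.983, 0.0]
force: [-0.5, -0.3, -1.0]
opening: 84.9
grip_force: 0.0
[634.27323211 135.16709364 231.66100071] [9.84445664e-01 2.98299838e+00 4.01339211e-04] [ 9.12140676e-02  3.04362266e-01  1.24959356e+00  9.53250724e-05
  1.58721505e+00 -8.42051574e-01] [[0.594, 0.804, -0.0, -485.574], [0.776, -0.574, 0.263, -448.524], [0.211, -0.156, -0.965, 265.645], [0.0, 0.0, 0.0, 1.0]]
[-0.0003  0.0013  0.0017]
```

View pics/w1.png

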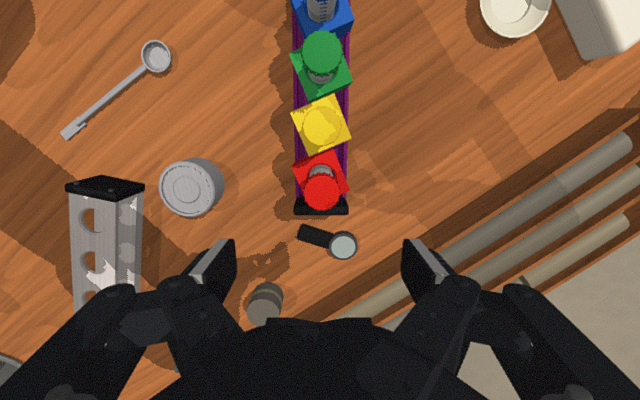

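Wrist view: caps red (322,190), yellow (322,125), green (322,51), centred between the fingers (about x = 320). The rack's black end is at (105,187).

```bash
python3 - <<'E'
from h import *
f=manip.grab_frame("wrist");o=manip.observe()
hsv=cv2.cvtColor(f["color"],cv2.COLOR_RGB2HSV);h=hsv[...,0].astype(int)
V=np.array(f["view"]);print("cam",-V[:3,:3].T@V[:3,3])
for nm,hm in dict(red=(h>172)|(h<6),yellow=(h>=22)&(h<=34),green=(h>45)&(h<80)).items():
    m=hm&(hsv[...,1]>100)
    ys,xs=np.nonzero(m&(np.abs(np.arange(640)-320)<60)[None]&(np.arange(400)<230)[:,None])
    P=np.array([pt(f,x,y) for x,y in zip(xs,ys)]); k=(np.abs(P[:,2]-125)<4)
    (cx,cy),r=cv2.minEnclosingCircle(np.stack([xs[k],ys[k]],1).astype(np.float32))
    p=onz(f,cx,cy,125);print(nm,k.sum(),round(r,1),np.round(p,1),shift(o["ee_pos"],[p[0],p[1],98],o["ee_rot"]))
E
```

```text
cam [580.685878   174.83396278 373.92532472]
red 1017 18.6 [633.1 139.4 125. ] [0.0035 0.0025 0.1336]
yellow 1184 20.0 [585.5 174.6 125. ] [0.0626 0.0025 0.1336]
green 1416 22.2 [537.8 209.6 125. ] [0.1218 0.0023 0.1336]
```

```bash
python3 -m jog '[[[0.003,0.002,0.05,0,0,0,0.07],[0.003,0.002,0.1,0,0,0,0.07],[0.003,0.002,0.125,0,0,0,0.07],[0.003,0.002,0.136,0,0,0,0.07],[0.003,0.002,0.136,0,0,0,0.07],[0.003,0.002,0.136,0,0,0,0.03],[0.003,0.002,0.136,0,0,0,0.02],[0.003,0.002,0.136,0,0,0,0.02],[0.003,0.002,0.136,0,0,0,0.02],[0.003,0.002,0.136,0,0,0,0.02],[0.003,0.002,0.136,0,0,0,0.02],[0.003,0.002,0.136,0,0,0,0.02]]]'
```

```text
t: 3.95
ee_pos: [633.7, 139.2, 96.6]
ee_rot: [0.983, 2.982, 0.001]
force: [0.2, -0.7, 6.0]
opening: 32.3
grip_force: 58.8
```

```bash
python3 -m jog '[[[0,0,-0.03,0,0,0,0.02],[0,0,-0.08,0,0,0,0.02],[0,0,-0.135,0,0,0,0.02],[-0.023,-0.041,-0.135,0,0,0,0.02],[-0.05,-0.09,-0.135,0,0,0,0.02],[-0.078,-0.14,-0.135,0,0,0,0.02],[-0.106,-0.19,-0.135,0,0,0,0.02],[-0.134,-0.24,-0.135,0,0,0,0.02],[-0.158,-0.285,-0.135,0,0,0,0.02],[-0.172,-0.31,-0.135,0,0,0,0.02],[-0.172,-0.31,-0.135,0,0,0,0.02],[-0.172,-0.31,-0.135,0,0,0,0.02],[-0.172,-0.31,-0.135,0,0,0,0.02]]]'
python3 - <<'E'
from h import *
import pickle
f=snap("wrist","w2.png");pickle.dump(f,open("w2.pkl","wb"));o=manip.observe();print(o["ee_pos"],o["ee_rot"],o["opening"],o["grip_force"])
E
```

```text
t: 5.58
ee_pos: [587.4, -211.4, 230.6]
ee_rot: [0.982, 2.984, 0.0]
force: [-0.8, 0.4, -0.3]
opening: 32.2
grip_force: 59.7
[ 587.35298116 -211.40700313  230.50830047] [9.81623782e-01 2.98411292e+00 2.40916558e-04] 32.473616571042726 59.6949827671051
```

View pics/w2.png

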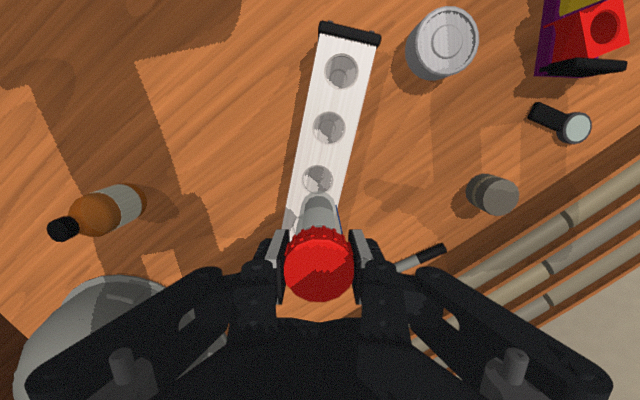

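Wrist view: the red tube is held upright at (318,262). Rack holes are at (342,71), (328,127) and (318,180), with the black end at (349,34).

```bash
python3 - <<'E'
from h import *
import pickle
f=pickle.load(open("w2.pkl","rb"));o=manip.observe()
g=cv2.cvtColor(f["color"],cv2.COLOR_RGB2GRAY)
for (u,v) in ((342,71),(328,127),(318,178)):
    ok=[]
    ys,xs=np.mgrid[v-28:v+28,u-32:u+32]
    Z=np.array([pt(f,x,y)[2] for x,y in zip(xs.ravel(),ys.ravel())]).reshape(xs.shape)
    m=(Z<54.5).astype(np.uint8); n,L,S,C=cv2.connectedComponentsWithStats(m)
    k=L[28,32]
    if k==0:k=1+np.argmax(S[1:,4])
    c=max(cv2.findContours((L==k).astype(np.uint8),0,1)[0],key=cv2.contourArea)
    P=np.array([onz(f,u-32+q[0][0],v-28+q[0][1],58)[:2] for q in c],np.float32)
    (x,y),r=cv2.minEnclosingCircle(P); e=cv2.fitEllipse(P)
    print(np.round([x,y,r],1),np.round(e[0]+e[1],1),"plateZ",np.round(np.median(Z[(Z>50)&(Z<66)]),1),shift(o["ee_pos"],[e[0][0],e[0][1],98],o["ee_rot"]))
E
```

```text
[ 507.2 -122.9   16.2] [ 507.1 -123.1   30.8   31.6] plateZ 57.5 [0.117  0.0234 0.1325]
[ 546.5 -167.6   16.7] [ 546.3 -167.4   30.8   31.9] plateZ 57.6 [0.0592 0.011  0.1325]
[ 585.5 -212.    16.2] [ 585.  -211.6   29.7   31.8] plateZ 57.6 [ 0.0018 -0.0016  0.1325]
```

```bash
python3 -m jog '[[[0.055,0.011,0,0,0,0,0.02],[0.117,0.024,0,0,0,0,0.02],[0.117,0.024,0,0,0,0,0.02],[0.117,0.024,0,0,0,0,0.02],[0.117,0.024,0.04,0,0,0,0.02],[0.117,0.024,0.065,0,0,0,0.02],[0.117,0.024,0.075,0,0,0,0.02],[0.117,0.024,0.085,0,0,0,0.02],[0.117,0.024,0.095,0,0,0,0.02],[0.117,0.024,0.105,0,0,0,0.02],[0.117,0.024,0.115,0,0,0,0.02],[0.117,0.024,0.122,0,0,0,0.02],[0.117,0.024,0.128,0,0,0,0.02],[0.117,0.024,0.128,0,0,0,0.02],[0.117,0.024,0.128,0,0,0,0.02]]]'
python3 - <<'E'
from h import *
f=snap("wrist","w3.png")
E
```

```text
t: 7.5
ee_pos: [507.5, -123.6, 102.6]
ee_rot: [0.983, 2.983, 0.0]
force: [-0.6, -0.4, -0.8]
opening: 32.4
grip_force: 59.7
```

View pics/w3.png

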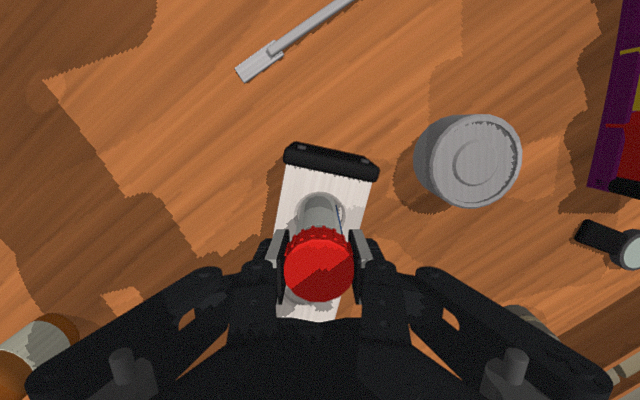

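The tube is inside the black-end hole with a small gap on its right, (343,215), so I shift +y by 1 mm, seat it and release.

```bash
python3 -m jog '[[[0,0.001,0.002,0,0,0,0.02],[0,0.001,0.004,0,0,0,0.02],[0,0.001,0.006,0,0,0,0.02],[0,0.001,0.006,0,0,0,0.02],[0,0.001,0.006,0,0,0,0.02]]]'
```

```text
t: 8.18
ee_pos: [508.2, -122.8, 96.6]
ee_rot: [0.983, 2.983, 0.0]
force: [-0.1, -0.5, 4.9]
opening: 32.5
grip_force: 60.3
```

```bash
python3 -m jog '[[[0,0,0,0,0,0,0.06],[0,0,0,0,0,0,0.06],[0,0,0,0,0,0,0.065],[0,0,-0.03,0,0,0,0.065],[0,0,-0.06,0,0,0,0.065],[0.02,0.05,-0.06,0,0,0,0.065],[0.042,0.106,-0.06,0,0,0,0.065],[0.065,0.162,-0.06,0,0,0,0.065],[0.087,0.219,-0.06,0,0,0,0.065],[0.108,0.27,-0.06,0,0,0,0.065],[0.114,0.285,-0.06,0,0,0,0.065],[0.114,0.285,-0.06,0,0,0,0.065],[0.114,0.285,-0.06,0,0,0,0.065],[0.114,0.285,-0.03,0,0,0,0.065]]]'
python3 - <<'E'
from h import *
f=snap("scene","s2.png")
E
```

```text
t: 9.93
ee_pos: [586.8, 172.9, 128.2]
ee_rot: [0.985, 2.979, 0.003]
force: [0.6, 0.1, -1.4]
opening: 64.9
grip_force: 0.0
```

View pics/s2.png

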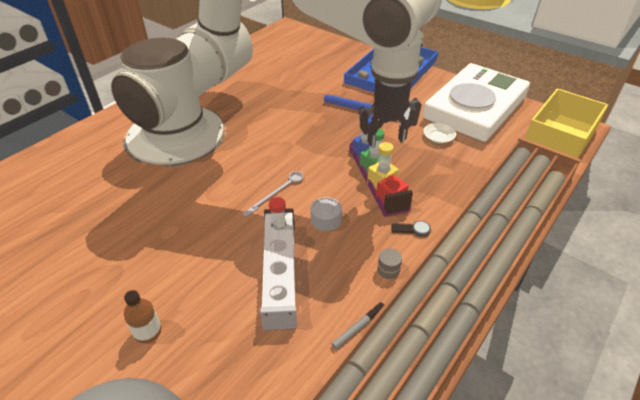

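The red tube stands upright in the black-end hole at (277,207), and the hand straddles the yellow cap at (386,150).

```bash
python3 -m jog '[[[0,0,0.02,0,0,0,0.065],[0,0,0.03,0,0,0,0.065],[0,0,0.03,0,0,0,0.065],[0,0,0.03,0,0,0,0.03],[0,0,0.03,0,0,0,0.02],[0,0,0.03,0,0,0,0.02],[0,0,0.03,0,0,0,0.02],[0,0,0.03,0,0,0,0.02],[0,0,0.03,0,0,0,0.02],[0,0,0.03,0,0,0,0.02]]]'
```

```text
t: 11.22
ee_pos: [586.1, 174.3, 97.3]
ee_rot: [0.983, 2.983, 0.001]
force: [-0.3, -1.0, 5.0]
opening: 32.2
grip_force: 58.9
```

```bash
python3 -m jog '[[[0,0,-0.03,0,0,0,0.02],[0,0,-0.08,0,0,0,0.02],[0,0,-0.135,0,0,0,0.02],[-0.023,-0.04,-0.135,0,0,0,0.02],[-0.051,-0.088,-0.135,0,0,0,0.02],[-0.08,-0.138,-0.135,0,0,0,0.02],[-0.108,-0.187,-0.135,0,0,0,0.02],[-0.137,-0.236,-0.135,0,0,0,0.02],[-0.16,-0.275,-0.135,0,0,0,0.02],[-0.172,-0.298,-0.135,0,0,0,0.02],[-0.172,-0.298,-0.135,0,0,0,0.02],[-0.172,-0.298,-0.135,0,0,0,0.02],[-0.172,-0.298,-0.135,0,0,0,0.02],[-0.172,-0.298,-0.1,0,0,0,0.02],[-0.172,-0.298,-0.07,0,0,0,0.02],[-0.172,-0.298,-0.055,0,0,0,0.02],[-0.172,-0.298,-0.045,0,0,0,0.02],[-0.172,-0.298,-0.035,0,0,0,0.02],[-0.172,-0.298,-0.025,0,0,0,0.02],[-0.172,-0.298,-0.025,0,0,0,0.02]]]'
python3 - <<'E'
from h import *
f=snap("wrist","w4.png")
E
```

```text
t: 13.72
ee_pos: [546.6, -167.6, 120.7]
ee_rot: [-0.983, -2.983, -0.0]
force: [-1.0, 0.1, -1.0]
opening: 32.1
grip_force: 59.9
```

View pics/w4.png

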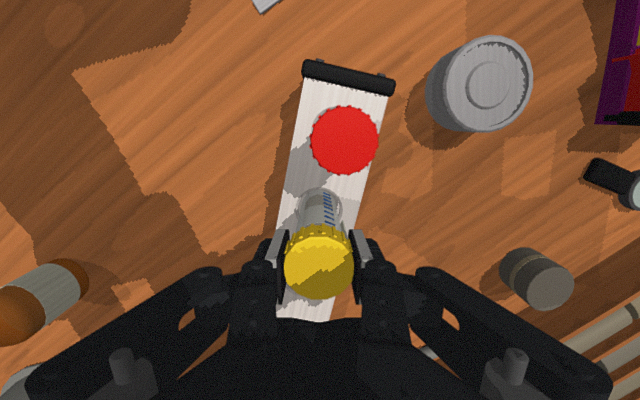

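The yellow tube is entering its hole at (321,207) with no side force, and red stands at (344,140).

```bash
python3 -m jog '[[[0,0.001,0.006,0,0,0,0.02],[0,0.001,0.012,0,0,0,0.02],[0,0.001,0.017,0,0,0,0.02],[0,0.001,0.021,0,0,0,0.02],[0,0.001,0.024,0,0,0,0.02],[0,0.001,0.024,0,0,0,0.02],[0,0.001,0.024,0,0,0,0.02]]]'
```

```text
t: 14.65
ee_pos: [547.5, -166.9, 97.4]
ee_rot: [0.983, 2.983, 0.0]
force: [0.1, -0.0, 1.8]
opening: 32.3
grip_force: 60.1
```

```bash
python3 -m jog '[[[0,0,0,0,0,0,0.06],[0,0,0,0,0,0,0.06],[0,0,0,0,0,0,0.065],[0,0,-0.03,0,0,0,0.065],[0,0,-0.06,0,0,0,0.065],[0.03,0.039,-0.06,0,0,0,0.065],[0.066,0.085,-0.06,0,0,0,0.065],[0.102,0.131,-0.06,0,0,0,0.065],[0.138,0.177,-0.06,0,0,0,0.065],[0.174,0.223,-0.06,0,0,0,0.065],[0.21,0.27,-0.06,0,0,0,0.065],[0.231,0.297,-0.06,0,0,0,0.065],[0.231,0.297,-0.06,0,0,0,0.065],[0.231,0.297,-0.06,0,0,0,0.065],[0.231,0.297,-0.06,0,0,0,0.065],[0.231,0.297,-0.03,0,0,0,0.065],[0.231,0.297,-0.01,0,0,0,0.065],[0.231,0.297,0,0,0,0,0.065],[0.231,0.297,0,0,0,0,0.065]]]'
```

```text
t: 17.02
ee_pos: [538.3, 208.9, 97.2]
ee_rot: [-0.984, -2.983, 0.0]
force: [-0.0, 0.6, 1.0]
opening: 65.0
grip_force: 0.0
```

```bash
python3 -m jog '[[[0,0,0,0,0,0,0.03],[0,0,0,0,0,0,0.02],[0,0,0,0,0,0,0.02],[0,0,0,0,0,0,0.02],[0,0,0,0,0,0,0.02],[0,0,0,0,0,0,0.02],[0,0,0,0,0,0,0.02]]]'
```

```text
t: 17.9
ee_pos: [538.8, 209.4, 98.4]
ee_rot: [0.983, 2.982, 0.001]
force: [-1.4, -0.8, 5.1]
opening: 32.0
grip_force: 58.9
```

```bash
python3 -m jog '[[[0,0,-0.03,0,0,0,0.02],[0,0,-0.08,0,0,0,0.02],[0,0,-0.135,0,0,0,0.02],[-0.035,-0.037,-0.135,0,0,0,0.02],[-0.075,-0.08,-0.135,0,0,0,0.02],[-0.115,-0.123,-0.135,0,0,0,0.02],[-0.155,-0.166,-0.135,0,0,0,0.02],[-0.195,-0.209,-0.135,0,0,0,0.02],[-0.235,-0.252,-0.135,0,0,0,0.02],[-0.27,-0.29,-0.135,0,0,0,0.02],[-0.289,-0.31,-0.135,0,0,0,0.02],[-0.289,-0.31,-0.135,0,0,0,0.02],[-0.289,-0.31,-0.135,0,0,0,0.02],[-0.289,-0.31,-0.135,0,0,0,0.02],[-0.289,-0.31,-0.1,0,0,0,0.02],[-0.289,-0.31,-0.07,0,0,0,0.02],[-0.289,-0.31,-0.055,0,0,0,0.02],[-0.289,-0.31,-0.045,0,0,0,0.02],[-0.289,-0.31,-0.035,0,0,0,0.02],[-0.289,-0.31,-0.025,0,0,0,0.02]]]'
python3 - <<'E'
from h import *
f=snap("wrist","w5.png")
E
```

```text
t: 20.4
ee_pos: [586.6, -211.9, 122.3]
ee_rot: [0.983, 2.983, -0.0]
force: [-0.3, -0.2, 0.2]
opening: 31.7
grip_force: 59.8
```

View pics/w5.png

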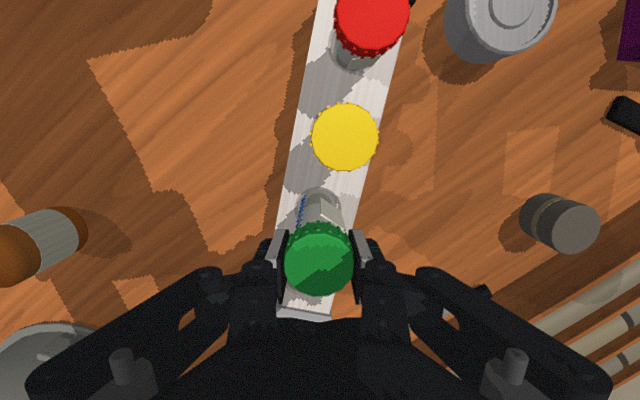

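The green tube is entering its hole at (320,207), with yellow (345,137) and red (371,20) standing. I seat it.

```bash
python3 -m jog '[[[0,0.0005,0.006,0,0,0,0.02],[0,0.0005,0.012,0,0,0,0.02],[0,0.0005,0.017,0,0,0,0.02],[0,0.0005,0.021,0,0,0,0.02],[0,0.0005,0.024,0,0,0,0.02],[0,0.0005,0.0255,0,0,0,0.02],[0,0.0005,0.0255,0,0,0,0.02],[0,0.0005,0.0255,0,0,0,0.02]]]'
```

```text
t: 21.45
ee_pos: [587.3, -211.8, 98.3]
ee_rot: [0.983, 2.981, -0.001]
force: [-0.9, -0.3, 11.8]
opening: 31.8
grip_force: 61.0
```

```bash
python3 -m jog '[[[0,0,0,0,0,0,0.06],[0,0,0,0,0,0,0.06],[0,0,0,0,0,0,0.065],[0,0,-0.03,0,0,0,0.065],[0,0,-0.06,0,0,0,0.065],[0.035,0.031,-0.06,0,0,0,0.065],[0.078,0.069,-0.06,0,0,0,0.065],[0.122,0.108,-0.06,0,0,0,0.065],[0.166,0.147,-0.06,0,0,0,0.065],[0.21,0.186,-0.06,0,0,0,0.065],[0.254,0.225,-0.06,0,0,0,0.065],[0.298,0.264,-0.06,0,0,0,0.065],[0.335,0.297,-0.06,0,0,0,0.065],[0.349,0.309,-0.06,0,0,0,0.065],[0.349,0.309,-0.06,0,0,0,0.065],[0.349,0.309,-0.06,0,0,0,0.065],[0.349,0.309,-0.03,0,0,0,0.065],[0.349,0.309,-0.01,0,0,0,0.065],[0.349,0.309,0,0,0,0,0.065],[0.349,0.309,0,0,0,0,0.065]]]'
```

```text
t: 23.95
ee_pos: [489.9, 243.9, 96.7]
ee_rot: [-0.985, -2.983, 0.001]
force: [0.7, -0.4, -0.3]
opening: 64.8
grip_force: 0.0
```

```bash
python3 -m jog '[[[0,0,0,0,0,0,0.03],[0,0,0,0,0,0,0.02],[0,0,0,0,0,0,0.02],[0,0,0,0,0,0,0.02],[0,0,0,0,0,0,0.02],[0,0,0,0,0,0,0.02],[0,0,0,0,0,0,0.02]]]'
```

```text
t: 24.82
ee_pos: [490.2, 244.7, 97.8]
ee_rot: [0.983, 2.983, 0.001]
force: [-0.4, -0.8, 5.2]
opening: 32.3
grip_force: 58.9
```

```bash
python3 -m jog '[[[0,0,-0.03,0,0,0,0.02],[0,0,-0.08,0,0,0,0.02],[0,0,-0.135,0,0,0,0.02],[-0.035,-0.028,-0.135,0,0,0,0.02],[-0.08,-0.063,-0.135,0,0,0,0.02],[-0.127,-0.1,-0.135,0,0,0,0.02],[-0.174,-0.137,-0.135,0,0,0,0.02],[-0.221,-0.174,-0.135,0,0,0,0.02],[-0.268,-0.211,-0.135,0,0,0,0.02],[-0.315,-0.248,-0.135,0,0,0,0.02],[-0.362,-0.285,-0.135,0,0,0,0.02],[-0.395,-0.311,-0.135,0,0,0,0.02],[-0.408,-0.3215,-0.135,0,0,0,0.02],[-0.408,-0.3215,-0.135,0,0,0,0.02],[-0.408,-0.3215,-0.135,0,0,0,0.02],[-0.408,-0.3215,-0.135,0,0,0,0.02],[-0.408,-0.3215,-0.1,0,0,0,0.02],[-0.408,-0.3215,-0.07,0,0,0,0.02],[-0.408,-0.3215,-0.05,0,0,0,0.02],[-0.408,-0.3215,-0.04,0,0,0,0.02]]]'
python3 - <<'E'
from h import *
f=snap("wrist","w6.png")
E
```

```text
t: 27.32
ee_pos: [626.6, -256.0, 136.1]
ee_rot: [-0.983, -2.983, -0.0]
force: [0.3, -0.4, -0.5]
opening: 32.2
grip_force: 59.8
```

View pics/w6.png

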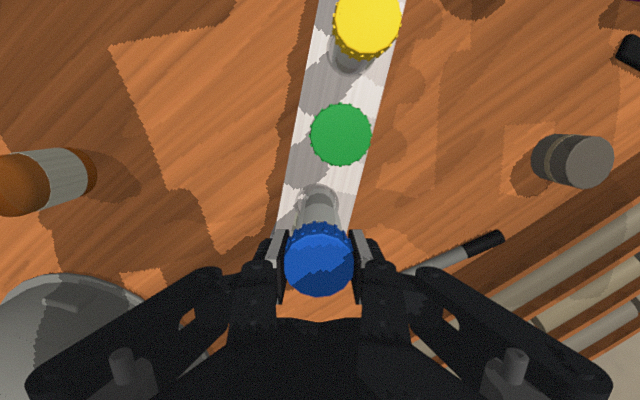

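The blue tube is entering the last hole at (319,200), with green (341,134) and yellow (367,25) standing. I seat it.

```bash
python3 -m jog '[[[0,0,0.01,0,0,0,0.02],[0,0,0.018,0,0,0,0.02],[0,0,0.025,0,0,0,0.02],[0,0,0.031,0,0,0,0.02],[0,0,0.036,0,0,0,0.02],[0,0,0.039,0,0,0,0.02],[0,0,0.04,0,0,0,0.02],[0,0,0.04,0,0,0,0.02],[0,0,0.04,0,0,0,0.02]]]'
```

```text
t: 28.5
ee_pos: [627.1, -256.8, 97.8]
ee_rot: [0.983, 2.982, -0.001]
force: [-0.9, 0.4, 6.6]
opening: 32.1
grip_force: 60.6
```

```bash
python3 -m jog '[[[0,0,0,0,0,0,0.06],[0,0,0,0,0,0,0.06],[0,0,0,0,0,0,0.065],[0,0,-0.03,0,0,0,0.065],[0,0,-0.08,0,0,0,0.065],[0,0,-0.13,0,0,0,0.065],[-0.05,0,-0.13,0,0,0,0.065],[-0.08,0,-0.13,0,0,0,0.065],[-0.08,0,-0.13,0,0,0,0.065]]]'
python3 - <<'E'
from h import *
f=snap("wrist","w7.png")
hsv=cv2.cvtColor(f["color"],cv2.COLOR_RGB2HSV);h=hsv[...,0].astype(int)
for nm,hm in dict(red=(h>172)|(h<6),yellow=(h>=22)&(h<=34),green=(h>45)&(h<80),blue=(h>100)&(h<125)).items():
    ys,xs=np.nonzero(hm&(hsv[...,1]>100)&(np.arange(400)<260)[:,None])
    P=np.array([pt(f,x,y) for x,y in zip(xs,ys)]);k=(P[:,2]>118)&(P[:,2]<140)&(P[:,1]<-80)
    print(nm,k.sum(),np.median(P[k],0).round(1))
E
```

```text
t: 29.62
ee_pos: [691.7, -305.1, 225.1]
ee_rot: [-0.984, -2.982, -0.0]
force: [-0.8, 0.4, -0.5]
opening: 64.8
grip_force: 0.0
red 3 [ 467.6 -456.8  119.9]
yellow 3 [ 455.5 -449.4  120.5]
green 1583 [ 586.4 -212.1  124.5]
blue 1311 [ 625.3 -255.7  124.6]
```

View pics/w7.png

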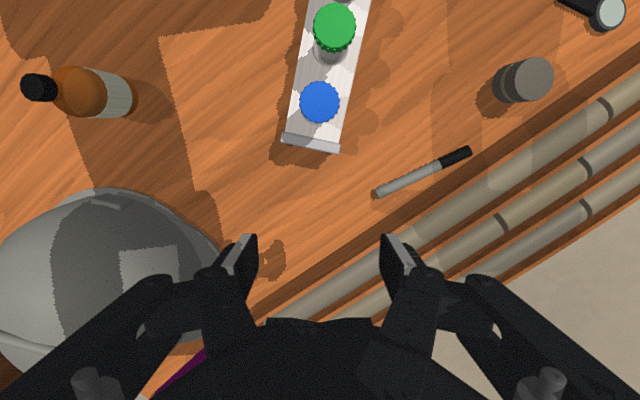

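Blue (320,102) and green (334,28) stand fully home, with cap tops at 124.5 mm. I check all four from the top camera.

```bash
python3 - <<'E'
from h import *
f=snap("top","t2.png")
hsv=cv2.cvtColor(f["color"],cv2.COLOR_RGB2HSV);h=hsv[...,0].astype(int)
B=np.zeros((400,640),bool);B[130:260,335:475]=1
for nm,hm in dict(red=(h>172)|(h<6),yellow=(h>=22)&(h<=34),green=(h>45)&(h<80),blue=(h>100)&(h<125)).items():
    ys,xs=np.nonzero(B&hm&(hsv[...,1]>100))
    P=np.array([pt(f,x,y) for x,y in zip(xs,ys)]);k=(P[:,2]>112)
    print(nm,k.sum(),np.median(P[k],0).round(1) if k.any() else 0)
E
```

```text
red 286 [ 509.8 -122.6  125.1]
yellow 302 [ 548.2 -165.9  125. ]
green 265 [ 586.8 -210.2  125.2]
blue 150 [ 629.3 -248.2  125.3]
```

View pics/t2.png

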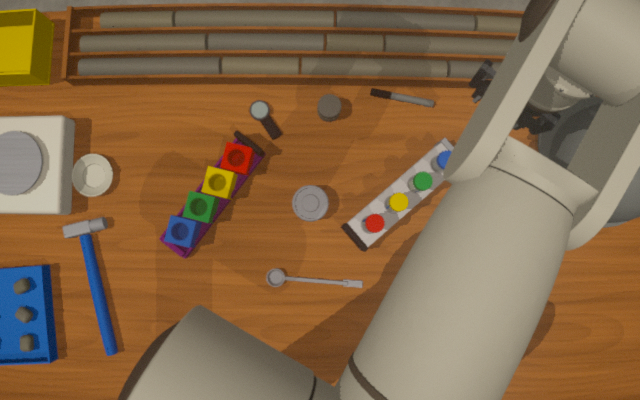

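Seen from the top, red (375,223), yellow (399,202), green (423,181) and blue (444,160) stand in order from the black end. All cap tops are at 125 mm, and blue is only partly hidden by the arm.

```bash
python3 -c "
from station import manip
print(manip.hand_in())"
```

```text
the job is handed in; nothing more can be done
None
```

All four tubes stand upright and fully home in the rack, in order from the black end: red, yellow, green, blue. I handed the job in at about 30 s; the hand-in gave back no verdict.

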